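# Take the ink-roller sleeve off the drying rack and lay it in the cradle

## Task

The blue ink-roller sleeve has dried: slide it up its slanting peg and off over the open end, then lower it into the wooden cradle, still in the gripper until it is down in the saddles, so that it lies level in both saddles between the two end cheeks, and let go. Leave the orange sleeve hanging on its peg, and do not push about the blue ink bottle that stands beyond the rack and the cradle.

Things in the scene. Friction and masses are not known exactly. Their poses are not given: they have to be found in the camera images.
- blue_sleeve: the sleeve to move: blue hard tube, 100 mm long, 48 mm outside, 26 mm bore, about 0.15 kg. Origin at its centre, z axis along the tube, at the start pointing to the open end of its peg. It hangs on one of the two pegs (which one varies): top of its bore on the peg, so its axis is 6 mm below the peg's, its low end under 2 mm from the peg's flange. Grip it across its middle.
- orange_sleeve: the sleeve to leave: orange, otherwise the same as the blue one, on the other peg.
- rack: fixed plywood drying rack, base 170 x 210 x 12 mm. Origin on the table straight below the middle of the peg roots; x axis is the level direction in which the pegs point (away from the robot), z up. Its two pegs are fixed at their lower end in a sloping panel and open at the upper end.
- pegs: sloping panel (200 mm wide, 35 mm above the peg axes) with two pegs, fixed to the rack. Origin on its face midway between the peg roots, 62 mm above the table; z along the pegs to their open ends, rising 35 degrees from level. Pegs at y = +55 and -55 mm, 14 mm thick, 114 mm long, flange 26 x 3 mm at the root. A sleeve is off its peg when its centre is over 164 mm along z.
- cradle: fixed wooden cradle, base 140 x 76 x 10 mm. Origin on the table under its centre; x along its length, z up. Two V saddles 10 mm thick at x = -40 and +40 mm, tops 46 mm high (between them only the base), carry a sleeve level along x, axis 50 mm above the table at y = 0. End cheeks 44 mm high, inner faces at x = -58 and +58 mm, leave 8 mm beyond each end of it.
- ink_blue: blue square ink bottle with a black cap, 46 x 46 x 62 mm, standing; origin under its centre; it stands alone beyond the gap between rack and cradle. Leave it alone.
There are look-alikes about, which are no part of the job. Several things have the shape of the blue_sleeve; the one meant has the colours described above.

How it is judged:
By the outcome, as a careful person would: the job done as asked, in the order asked, and still so for the second after the job is handed in, with the robot touching nothing.
It also fails if it takes over 43 s, if anything falls off the work surface, if the arm or the gripper's body presses on something with over 40 N, if the wrist force passes 120 N, or if a joint passes its speed limit or range.

## Robot

A 6-joint arm with a two-finger parallel gripper is mounted at the origin on a cart in front of the work surface, level with it; the furniture and walls round the work are solid. World frame = base frame: x ahead of the robot, y to its left, z up, the work surface at z = 0. Lengths are in mm, angles in rad, forces in N, time in s.
With the tool pointing down it reaches from about 275 to 750 mm from the base axis. Payload 10.2 kg.
Tool frame: the origin (TCP) lies midway between the tips of the shut fingers; the grasp point (between the pads) lies 19 mm behind it; z points along the fingers, y is the line along which they close (so a half turn about z gives the same grasp; the last joint's range is limited). The gripper opens to 85 mm and grips with 20 to 120 N. Pads are 22 mm wide; open, the fingers measure 114 mm over their backs; the gripper's body (76 mm by 85 mm) begins 54 mm behind the grasp point. The pads swing forward as they close: fully open they stand 13 mm farther back than shut.
Start: joints at [1.066, 0.313, 1.498, -0, 1.331, -0.223], TCP at [146.007, 504.295, 231.294] pointing down, gripper open.
Joint ranges: [-2.94, 2.94], [-0.97, 2.17], [0.19, 2.56], [-1.23, 4.37], [0.02, 3.11], [-2.88, 2.88]. Speed limits (rad/s): [2.39, 2.39, 3.01, 3.14, 3.14, 3.14].

## Interface

Orientations are given as a unit quaternion [w, x, y, z].
In Python, from rig import ctrl gives the robot as it stands.
- The arm moves only by the tool send_rows, never from a script. Its argument "targets" is a list of rows, each a list of 7 numbers: the closure, from -1 (fully open) to 1 (shut), so that 0 is half open, then the shift along the tool's x, y, z in m, then the turn, a rotation vector about the tool's x, y, z in rad. In form: [[claw, dx, dy, dz, ax, ay, az], ...]. A call has exactly 10 rows; each row shifts and turns the commanded pose from where the row before left it, along the tool's axes as they then stand; what a row does not reach is not made up. A row lasts 1/8 s, in which the tool goes at most 62.5 mm and 10.7 degrees, less where a joint would pass 70% of its speed; a pose out of reach is approached as far as the arm can. A call with a gripper value outside its range is refused whole. The fingers move at their own pace and stop on an object; "squeeze" is the grip in N (left out, the last holds). Time passes only in rows, so rows that do not move let the fingers close, or fill a call up. It gives the time, the measured TCP pose, the force, the opening and the grip force at its end, in the units of the state.
- ctrl.sense(): the state, without advancing time (a new reading comes with each control period).
- ctrl.capture(name): name is "side" or "top"; returns a dict with "img" (480x640x3 uint8, red, green, blue), "camera_matrix" (3x3 intrinsics, pixels), "R" (3x3) and "t" (3): a world point X has camera coordinates R X + t. Camera axes: x right, y down, z forward; pixel columns grow to the right and rows downward; lengths in mm; the calibration is good to about 2 mm. A picture is of the moment at which its call begins. There is no depth.
- ctrl.finish_job(): hands the job in; it is judged then, once.
Trained networks look in a picture, given as the dict that the camera call returned (one of the last four; its "shot" number tells which), for a name from the list of things; names that differ only in an ending like _2 or _b are one class to them, and where a whole thing is asked for, a point or a joint stands for the part that bears it (a point fixed in the world has none). Each returns a list of dicts, best first, with "score" (0 to 1); they miss things now and then, are a little off and sometimes report something else, mostly with a low value. They report only what shows in the picture. A call takes as long as a camera call. They do not tell look-alikes from the thing itself.
- ctrl.boxes_of(query, picture): "extent" ([left, top, width, height] in pixels, round what is visible of it).
- ctrl.landmark_of(query, picture): "point" ([column, row] in pixels: a listed point, or the origin of a listed thing).
The state is a dict: "time_s": time; "joints": joint angles; "dq": joint speeds; "tau": joint torques, N m; "eef_pos": TCP position; "ee_rot": TCP orientation; "force": force on the tool from outside, world axes, zero at the start; "wrist_torque": the same for the moment, N m; "grip_width": opening from 0.0 (shut) to 1.0 (fully open); "grip_force": force on a finger pad.
Only numpy, scipy, OpenCV 4.12 (cv2) and the standard library are available. Lean on these libraries where they do the work, as an engineer would, in place of code of your own. Each camera call takes 0.05 s, during which the arm holds its last target. There are 200 camera calls.

## Working session

There is one attempt and no reset: what is moved stays moved. The work goes in short steps, Python scripts to look and compute and a tool call to move; the robot and the scene stay as the last step left them, time stands still between calls to the robot, and variables do not carry over. Pictures are saved under pics/ and viewed, at most 11 in all, crops included, and the job is handed in when it is done.

Besides the shell and the picture viewer there is one more tool, called after "Emit:" by a JSON object that holds its "op" and its "data", one argument or row to a line. send_rows: Moves the arm, as the interface text tells. Its arguments: {"type":"object","properties":{"targets":{"type":"array"},"squeeze":{"type":"number"}},"required":["targets"]}

```bash
mkdir -p pics; ls
cat > h.py <<'E'
from rig import ctrl
import numpy as np, cv2
def cap(n,f=None):
    p=ctrl.capture(n)
    if f: cv2.imwrite('pics/'+f,p['img'][:,:,::-1])
    return p
def proj(p,X):
    c=(p['R']@np.array(X,float).T).T.reshape(-1,3)+np.array(p['t']).reshape(3)
    u=(np.array(p['camera_matrix'])@c.T).T
    return u[:,:2]/u[:,2:]
E
python3 - <<'E'
from h import *
print(ctrl.sense())
for n in('top','side'):
    p=cap(n,n+'0.png'); R=np.array(p['R']);print(n,p['camera_matrix'],(-R.T@np.array(p['t']).ravel()).round(),R.round(3).tolist())
    for q in('blue_sleeve','orange_sleeve','rack','pegs','cradle','ink_blue'):
        print(q,[(np.round(d['point']).tolist(),round(d['score'],2)) for d in ctrl.landmark_of(q,p)][:5],[(np.round(d['extent']).tolist(),round(d['score'],2)) for d in ctrl.boxes_of(q,p)][:5])
E
```

```text
pics
{'time_s': 0.0, 'joints': array([ 1.06564542e+00,  3.13442934e-01,  1.49843567e+00, -1.70056741e-05,
        1.33096564e+00, -2.23409977e-01]), 'dq': array([ 0.00037199,  0.00015414, -0.00044066,  0.001121  ,  0.00073491,
        0.00022332]), 'tau': array([ 9.18725673e-04, -4.12258351e+01, -2.59748805e+01, -1.27433864e-04,
        4.08990250e-03, -1.52666377e-05]), 'eef_pos': array([145.86217566, 504.07123894, 230.73921301]), 'ee_rot': array([-2.15241030e-04,  1.40402977e-01,  9.90094244e-01, -5.87675239e-04]), 'force': array([-0.2110082 , -0.4161792 ,  0.45599678]), 'wrist_torque': array([ 0.02687379, -0.02451312,  0.00384705]), 'grip_force': 0.0, 'grip_width': 1.0010087923137294}
top [[513.21162757   0.         326.39142682]
 [  0.         513.21162757 241.53321007]
 [  0.           0.           1.        ]] [ 492.  -26. 1063.] [[0.028, -1.0, 0.009], [-0.993, -0.029, -0.115], [0.115, -0.005, -0.993]]
blue_sleeve [([226.0, 287.0], 0.64), ([269.0, 302.0], 0.19)] [([346.0, 291.0, 50.0, 54.0], 0.86), ([208.0, 260.0, 43.0, 54.0], 0.57)]
orange_sleeve [([285.0, 270.0], 0.62)] [([26
[... 368 characters left out ...]
.9712795 ]
 [  0.         502.22590572 233.68514374]
 [  0.           0.           1.        ]] [ 203. -702.  557.] [[0.864, -0.504, 0.005], [-0.265, -0.463, -0.846], [0.429, 0.729, -0.534]]
blue_sleeve [([236.0, 194.0], 0.93), ([271.0, 305.0], 0.91)] [([213.0, 168.0, 42.0, 47.0], 0.74), ([236.0, 287.0, 68.0, 34.0], 0.73)]
orange_sleeve [([272.0, 210.0], 0.96), ([236.0, 195.0], 0.32)] [([249.0, 184.0, 47.0, 57.0], 0.56)]
rack [([235.0, 251.0], 0.8)] [([182.0, 170.0, 133.0, 113.0], 0.62)]
pegs [([233.0, 224.0], 0.73)] [([186.0, 167.0, 104.0, 91.0], 0.91)]
cradle [([344.0, 374.0], 0.68)] [([293.0, 337.0, 107.0, 60.0], 0.92)]
ink_blue [([368.0, 248.0], 0.57)] [([356.0, 216.0, 28.0, 37.0], 0.7)]
```

View pics/top0.png

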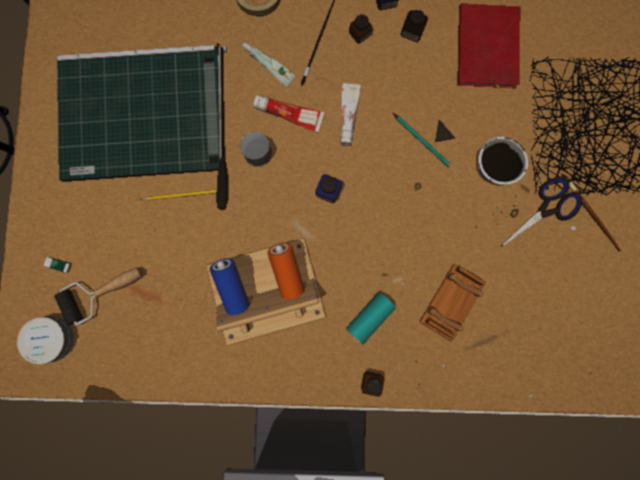

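View pics/side0.png

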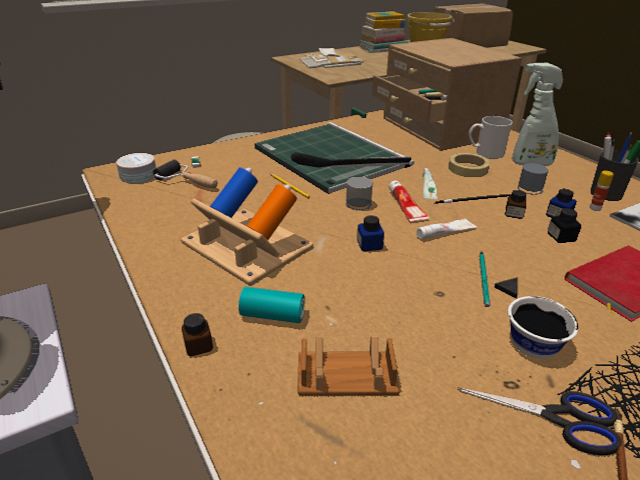

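Top view: the blue sleeve is at (229,287) on the rack's left peg, with the orange one at (286,271). A teal look-alike lies on the table at (371,318). The cradle is at (453,302) and the blue ink bottle at (328,188). Only the tube at (229,287) is both blue and on a peg. Next I fit the poses and check them in a crop.

```bash
cat > fit.py <<'E'
from h import *
from scipy.optimize import minimize
P={n:cap(n) for n in('top','side')}
a=np.deg2rad(35); d=np.array([np.cos(a),0,np.sin(a)]); up=np.array([-np.sin(a),0,np.cos(a)]); yv=np.array([0,1.,0])
def Rz(t): return np.array([[np.cos(t),-np.sin(t),0],[np.sin(t),np.cos(t),0],[0,0,1]])
th=np.linspace(0,2*np.pi,40)
def sleeve(y,s):
    c=np.array([0,y,62])+s*d-6*up
    return np.vstack([c+e*d+24*(np.cos(t)*yv+np.sin(t)*up) for e in(-50,50) for t in th])
def W(L,q): return (Rz(q[2])@L.T).T+[q[0],q[1],0]
def hullmask(p,X):
    m=np.zeros((480*4,640*4),np.uint8); cv2.fillConvexPoly(m,cv2.convexHull((proj(p,X)*4).round().astype(np.int32)),1); return cv2.resize(m*1.0,(640,480),interpolation=cv2.INTER_AREA)
def mask(p,lo,hi,pt):
    h=cv2.cvtColor(p['img'],cv2.COLOR_RGB2HSV); m=cv2.inRange(h,lo,hi)
    m=cv2.morphologyEx(m,cv2.MORPH_OPEN,np.ones((3,3)))
    n,l,st,ct=cv2.connectedComponentsWithStats(m); i=1+np.argmin(np.hypot(*(ct[1:]-pt).T)+1000*(st[1:,4]<200)); return (l==i)*1.0
def box(x0,x1,y0,y1,z0,z1): return np.array([[x,y,z] for x in(x0,x1) for y in(y0,y1) for z in(z0,z1)],float)
def ground(p,uv,z):
    r=np.array(p['R']).T; c=-r@np.array(p['t']).ravel(); v=r@np.linalg.solve(np.array(p['camera_matrix']),[uv[0],uv[1],1]); return c+v*(z-c[2])/v[2]
E
cat > f1.py <<'E'
from fit import *
B={'top':(229,287),'side':(235,194)};O={'top':(286,271),'side':(272,211)}
MB={n:mask(P[n],(110,120,40),(130,255,255),B[n]) for n in P}; MO={n:mask(P[n],(3,190,120),(11,255,255),O[n]) for n in P}
print([(k,m[k].sum()) for m in(MB,MO) for k in m])
def cost(q,only=None):
    return sum(np.abs(hullmask(P[n],W(sleeve(y,54.5),q))-M[n]).sum() for y,M in((55,MB),(-55,MO)) for n in P)
g=ground(P['top'],(272,301),0); print('g',g.round())
q=np.array([g[0],g[1],.25]);best=min((minimize(cost,q+[0,0,dy],method='Nelder-Mead',options=dict(initial_simplex=q+[0,0,dy]+np.array([[0,0,0],[15,0,0],[0,15,0],[0,0,.15]]))) for dy in(-.1,.1)),key=lambda r:r.fun)
print('rack',best.x,best.fun); q=best.x
for n in P:
  for nm,y,M in(('b',55,MB),('o',-55,MO)): print(n,nm,np.abs(hullmask(P[n],W(sleeve(y,54.5),q))-M[n]).sum())
for n in('top','side'):
  big=cv2.resize(P[n]['img'][:,:,::-1],None,fx=4,fy=4,interpolation=cv2.INTER_CUBIC)
  for y in(55,-55): cv2.polylines(big,[cv2.convexHull((proj(P[n],W(sleeve(y,54.5),q))*4+2).astype(np.int32))],True,(0,255,255),1)
  cv2.polylines(big,[(proj(P[n],W(np.array([[0,-100,62.],[0,100,62]])+35*up,q))*4+2).astype(np.int32)],True,(0,255,0),1)
  x,y=((200,235) if n=='top' else (170,155)); A=big[y*4:y*4+460,x*4:x*4+600]
  C=big[255*4:255*4+400,405*4:405*4+400] if n=='top' else big[325*4:325*4+320,285*4:285*4+500]
  cv2.imwrite(f'pics/a_{n}.png',A); cv2.imwrite(f'pics/c_{n}.png',C)
a1=cv2.imread('pics/a_top.png');a2=cv2.imread('pics/a_side.png')
cv2.imwrite('pics/a.png',cv2.resize(np.hstack([a1[:,:520],a2]),None,fx=.7,fy=.7))
c1=cv2.imread('pics/c_top.png');c2=cv2.imread('pics/c_side.png');c=np.zeros((400,800,3),np.uint8);c[:,:320]=c1[:,40:360];c[:320,320:800]=c2[:,:480];cv2.imwrite('pics/c.png',c)
E
python3 f1.py
```

```text
Traceback (most recent call last):
  File "f1.py", line 3, in <module>
    MB={n:mask(P[n],(110,120,40),(130,255,255),B[n]) for n in P}; MO={n:mask(P[n],(3,190,120),(11,255,255),O[n]) for n in P}
                                                                        ~~~~^^^^^^^^^^^^^^^^^^^^^^^^^^^^^^^^^^^^
  File "fit.py", line 16, in mask
    n,l,st,ct=cv2.connectedComponentsWithStats(m); i=1+np.argmin(np.hypot(*(ct[1:]-pt).T)+1000*(st[1:,4]<200)); return (l==i)*1.0
                                                       ~~~~~~~~~^^^^^^^^^^^^^^^^^^^^^^^^^^^^^^^^^^^^^^^^^^^^^^
ValueError: attempt to get argmin of an empty sequence
```

```bash
python3 - <<'E'
import cv2
for f,pts in(('top0',[(229,287),(286,271),(280,255),(292,290),(455,310),(440,320),(400,230)]),('side0',[(235,194),(272,211),(350,375),(345,390),(400,420)])):
    h=cv2.cvtColor(cv2.imread(f'pics/{f}.png'),cv2.COLOR_BGR2HSV); print(f,[h[y,x].tolist() for x,y in pts])
E
sed -i 's/(3,190,120),(11,255,255)/(2,215,90),(12,255,255)/' f1.py; python3 f1.py
```

```text
top0 [[113, 186, 122], [10, 224, 171], [10, 225, 163], [10, 225, 168], [13, 185, 139], [13, 175, 128], [16, 149, 142]]
side0 [[109, 216, 130], [13, 254, 193], [13, 174, 176], [13, 174, 169], [16, 132, 189]]
[('top', np.float64(1066.0)), ('side', np.float64(274.0)), ('top', np.float64(983.0)), ('side', np.float64(9.0))]
g [489.  77.   0.]
rack [4.77077449e+02 8.60709565e+01 2.00287847e-01] 3837.3125
top b 393.625
top o 439.25
side b 1552.25
side o 1452.1875
```

```bash
sed -i 's/(2,215,90),(12,255,255)/(2,208,70),(15,255,255)/; s/(110,120,40),(130,255,255)/(105,120,30),(126,255,255)/' f1.py
python3 - <<'E'
s=open('f1.py').read()
i=s.index('def cost');j=s.index("g=ground")
s=s[:i]+'''def res(n,y,q):
    M=MB if y>0 else MO
    ex=hullmask(P[n],W(np.array([[x0,yy,62.]+0*up+k*up for x0 in(0,-8) for yy in(-100,100) for k in(-60,35)]),q))
    if y>0: ex=np.maximum(ex,MO[n])
    return (np.abs(hullmask(P[n],W(sleeve(y,54.5),q))-M[n])*(1-ex)).sum()+.02*ex.sum()*0
def cost(q): return sum(res(n,y,q) for y in(55,-55) for n in P)
'''+s[j:]
k=s.index('for n in P:\n');l=s.index("for n in('top'")
s=s[:k]+"print([(n,y,round(res(n,y,q))) for n in P for y in(55,-55)])\n"+s[l:]
open('f1.py','w').write(s)
E
python3 f1.py
```

```text
[('top', np.float64(1065.0)), ('side', np.float64(1116.0)), ('top', np.float64(1036.0)), ('side', np.float64(1258.0))]
g [489.  77.   0.]
rack [4.80435994e+02 7.82448803e+01 3.19736379e-01] 789.28515625
[('top', 55, 256), ('top', -55, 274), ('side', 55, 131), ('side', -55, 128)]
```

View pics/a.png

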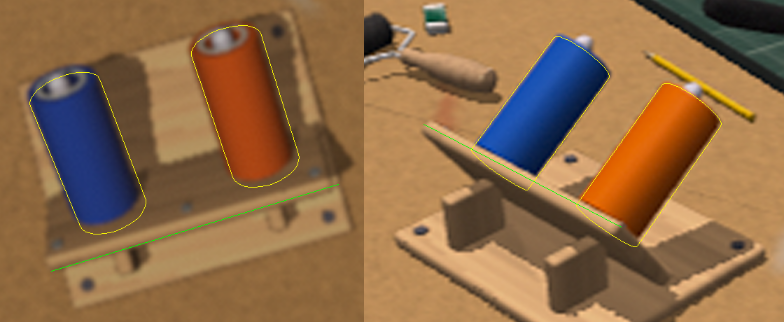

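View pics/c.png

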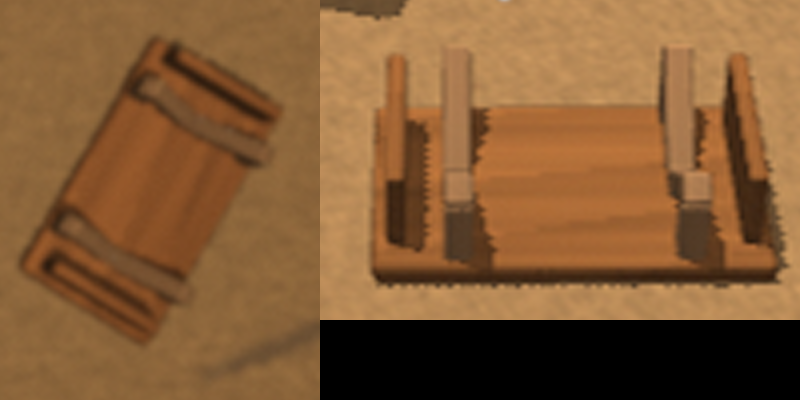

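The crop confirms that the blue tube on the left peg (top view 229,287) is the target, with orange on the other peg. The cradle crop shows its base, cheeks and saddles clearly. The exclusion mask belongs only in the side view, so I refit without it in the top view and fit the cradle too.

```bash
sed -i "s/^    if y>0: ex/    if n=='top': ex=ex*0\n    if y>0: ex/" f1.py
sed -i '/^for n in(.top/,$d' f1.py
cat >> f1.py <<'E'
np.save('rack.npy',q)
for n in P: # single-camera fits
    r=minimize(lambda q:sum(res(n,y,q) for y in(55,-55)),q,method='Nelder-Mead',options=dict(initial_simplex=q+np.array([[0,0,0],[8,0,0],[0,8,0],[0,0,.08]])));print(n,r.x.round(3),r.fun)
# cradle
CP=[box(-70,70,-38,38,0,10)]
def cm(p,pt):
    h=cv2.cvtColor(p['img'],cv2.COLOR_RGB2HSV).astype(int); m=((h[...,0]<=14)&(h[...,1]>150)).astype(np.uint8)
    w=np.zeros_like(m); w[pt[1]-50:pt[1]+50,pt[0]-65:pt[0]+65]=1; m=m*w
    m=cv2.morphologyEx(m,cv2.MORPH_CLOSE,np.ones((5,5))); m=cv2.morphologyEx(m,cv2.MORPH_OPEN,np.ones((3,3)))
    n,l,st,_=cv2.connectedComponentsWithStats(m); return (l==1+np.argmax(st[1:,4]))*1.0
CC={'top':(453,302),'side':(347,370)}; MC={n:cm(P[n],CC[n]) for n in P}
parts=[box(-70,70,-38,38,0,10)]+[box(x0,x1,-32,32,0,44) for x0,x1 in((58,64),(-64,-58))]+[box(x0-5,x0+5,s*32-4,s*32+4,0,46) for x0 in(-40,40) for s in(1,-1)]
def cres(n,q): # base only outside of uprights
    u=np.maximum.reduce([hullmask(P[n],W(b,q)) for b in parts[1:]]); u=cv2.dilate(u,np.ones((3,3)))
    return (np.abs(hullmask(P[n],W(parts[0],q))-MC[n])*(1-u)).sum()
g=ground(P['top'],(452,303),0); q0=np.array([g[0],g[1],-.5]); print('g',g)
sx=np.array([[0,0,0],[8,0,0],[0,8,0],[0,0,.1]])
r=minimize(lambda q:sum(cres(n,q) for n in P),q0,method='Nelder-Mead',options=dict(initial_simplex=q0+sx)); qc=r.x;print('cradle',qc.round(3),r.fun)
for n in P:
    r=minimize(lambda q:cres(n,q),qc,method='Nelder-Mead',options=dict(initial_simplex=qc+sx)); print(n,r.x.round(3),r.fun,MC[n].sum())
np.save('cradle.npy',qc)
out=np.zeros((560,800,3),np.uint8)
for n,(x,y),(X,Y),S in(('top',(205,235),(120,110),(0,0)),('top',(410,260),(80,90),(0,480)),('side',(180,160),(120,100),(280,0)),('side',(285,325),(80 if 0 else 80,70),(280,480))):
    b=cv2.resize(P[n]['img'][:,:,::-1],None,fx=4,fy=4,interpolation=cv2.INTER_CUBIC)
    for yy in(55,-55): cv2.polylines(b,[cv2.convexHull((proj(P[n],W(sleeve(yy,54.5),q))*4).astype(np.int32))],True,(0,255,255),1)
    for i,pb in enumerate(parts[:3]): cv2.polylines(b,[cv2.convexHull((proj(P[n],W(pb,qc))*4).astype(np.int32))],True,((0,255,0),(255,255,0),(255,255,0))[i],1)
    c=b[y*4:(y+Y)*4,x*4:(x+X)*4][:280]; out[S[0]:S[0]+c.shape[0],S[1]:S[1]+c.shape[1]]=c[:, :800-S[1]]
cv2.imwrite('pics/fit.png',out)
E
python3 f1.py
```

```text
[('top', np.float64(1067.0)), ('side', np.float64(1117.0)), ('top', np.float64(1030.0)), ('side', np.float64(1257.0))]
g [489.  77.   0.]
rack [4.83668653e+02 8.15284107e+01 3.09107081e-01] 1006.7421875
[('top', 55, 396), ('top', -55, 393), ('side', 55, 96), ('side', -55, 122)]
top [4.83667e+02 8.15330e+01 3.09000e-01] 786.25
side [4.83669e+02 8.15280e+01 3.09000e-01] 217.9921875
g [ 495.32429673 -293.83725638    0.        ]
cradle [ 496.528 -292.894   -0.539] 364.64453125
top [ 496.584 -293.593   -0.53 ] 47.921875 2650.0
side [ 497.866 -290.86    -0.518] 269.078125 3876.0
```

View pics/fit.png

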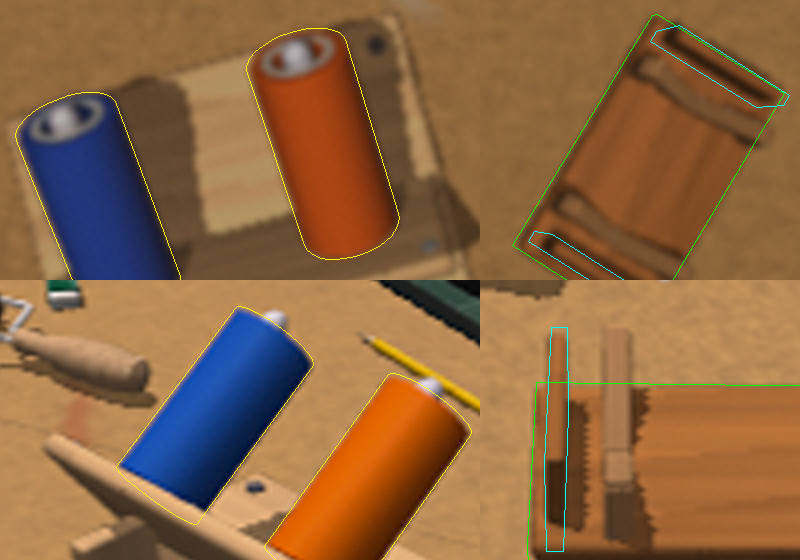

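```bash
cat > plan.py <<'E'
from h import *
from scipy.spatial.transform import Rotation as Ro
from scipy.linalg import logm,expm
a=np.deg2rad(35); Q=np.load('rack.npy'); C=np.array([496.8,-292.9,-.53])
def rz(t): return Ro.from_euler('z',t).as_matrix()
d=rz(Q[2])@[np.cos(a),0,np.sin(a)]; up=rz(Q[2])@[-np.sin(a),0,np.cos(a)]
cen=np.array([Q[0],Q[1],62])+54.5*d+55*rz(Q[2])[:,1]-6*up
def frame(x,z): x=x/np.linalg.norm(x); return np.column_stack([x,np.cross(z,x),z])
RG=frame(-d,-up); RC=frame(-rz(C[2])[:,0],np.array([0,0,-1.]))
def T(R,p): M=np.eye(4); M[:3,:3]=R; M[:3,3]=p; return M
def cur():
    s=ctrl.sense(); w=s['ee_rot']; return T(Ro.from_quat([w[1],w[2],w[3],w[0]]).as_matrix(),s['eef_pos']),s
def step(A,B,n):
    M=expm(np.real(logm(np.linalg.inv(A)@B))/n); return np.r_[M[:3,3]/1000,Ro.from_matrix(M[:3,:3]).as_rotvec()].round(4).tolist()
def go(*tn):
    A,s=cur(); print('t',round(s['time_s'],2),s['eef_pos'].round(1),'F',s['force'].round(1),'w',round(s['grip_width'],3),'gf',s['grip_force'],'q',s['joints'].round(2))
    for B,n in tn: print(n,step(A,B,n)); A=B
E
python3 - <<'E'
from plan import *
from fit import ground,P
print(cen.round(1),d.round(3),RG.round(2).tolist(),'bottle',ground(P['top'],(328,192),0).round())
go((T(RG,cen+90*up),10),(T(RG,cen-24*up),10))
E
```

```text
[512.7 148.5  88.3] [0.78  0.249 0.574] [[-0.78, -0.3, 0.55], [-0.25, 0.95, 0.17], [-0.57, 0.0, -0.82]] bottle [720. -32.   0.]
t 1.8 [146.  504.3 231.3] F [-0.  -0.1 -0.3] w 1.0 gf 0.0 q [ 1.07  0.31  1.5   0.    1.33 -0.22]
10 [-0.0305, -0.0375, 0.0147, -0.018, -0.0593, -0.0572]
10 [-0.0, -0.0, 0.0114, -0.0, -0.0, 0.0]
```

Emit:
{"op": "send_rows", "data": {
  "targets": [
    [-1, -0.0305, -0.0375, 0.0147, -0.018, -0.0593, -0.0572],
    [-1, -0.0305, -0.0375, 0.0147, -0.018, -0.0593, -0.0572],
    [-1, -0.0305, -0.0375, 0.0147, -0.018, -0.0593, -0.0572],
    [-1, -0.0305, -0.0375, 0.0147, -0.018, -0.0593, -0.0572],
    [-1, -0.0305, -0.0375, 0.0147, -0.018, -0.0593, -0.0572],
    [-1, -0.0305, -0.0375, 0.0147, -0.018, -0.0593, -0.0572],
    [-1, -0.0305, -0.0375, 0.0147, -0.018, -0.0593, -0.0572],
    [-1, -0.0305, -0.0375, 0.0147, -0.018, -0.0593, -0.0572],
    [-1, -0.0305, -0.0375, 0.0147, -0.018, -0.0593, -0.0572],
    [-1, -0.0305, -0.0375, 0.0147, -0.018, -0.0593, -0.0572]
  ],
  "squeeze": 40
}}

```text
time_s: 3.05
eef_pos: [433.4, 157.2, 159.6]
ee_rot: [0.273, -0.128, 0.952, 0.048]
force: [0.3, -0.0, 0.0]
grip_width: 0.997
grip_force: 0.0
```

Run:
```python
from plan import *
cap('side','side1.png')
print((cen+90*up).round(1),(RG.T@cur()[0][:3,:3]).round(3).tolist())
go((T(RG,cen-24*up),9))
```

```text
[463.6 132.8 162.1] [[0.998, -0.036, 0.045], [0.036, 0.999, -0.002], [-0.045, 0.004, 0.999]]
t 3.1 [436.1 155.6 160. ] F [-0.5 -0.3  1.3] w 1.001 gf 0.0 q [-0.01  0.01  2.18  0.4   0.43 -2.17]
9 [-0.0023, -0.0033, 0.0137, -0.0003, -0.005, -0.004]
```

View pics/side1.png

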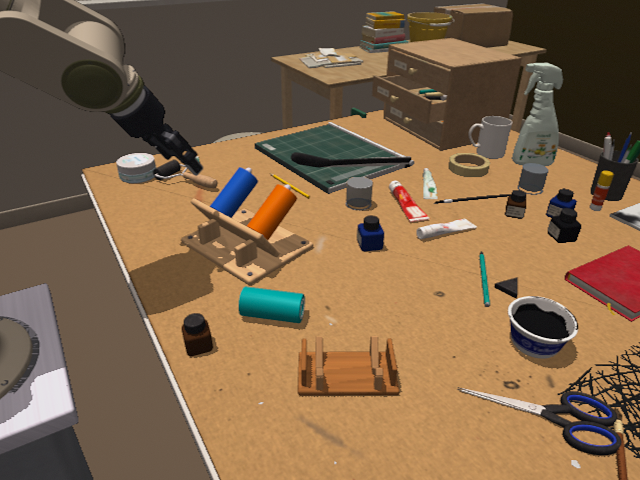

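The gripper (side view, about 190,160) is over the rack with nothing disturbed. I settle it at the pregrasp point before descending.

Run:
```python
from plan import *
go((T(RG,cen+90*up),6))
```

```text
t 3.1 [436.1 155.6 160. ] F [-0.5 -0.3  1.3] w 1.001 gf 0.0 q [-0.01  0.01  2.18  0.4   0.43 -2.17]
6 [-0.003, -0.0049, 0.0015, -0.0005, -0.0075, -0.006]
```

Emit:
{"op": "send_rows", "data": {
  "targets": [
    [-1, -0.003, -0.0049, 0.0015, -0.0005, -0.0075, -0.006],
    [-1, -0.003, -0.0049, 0.0015, -0.0005, -0.0075, -0.006],
    [-1, -0.003, -0.0049, 0.0015, -0.0005, -0.0075, -0.006],
    [-1, -0.003, -0.0049, 0.0015, -0.0005, -0.0075, -0.006],
    [-1, -0.003, -0.0049, 0.0015, -0.0005, -0.0075, -0.006],
    [-1, -0.003, -0.0049, 0.0015, -0.0005, -0.0075, -0.006],
    [-1, 0, 0, 0, 0, 0, 0],
    [-1, 0, 0, 0, 0, 0, 0],
    [-1, 0, 0, 0, 0, 0, 0],
    [-1, 0, 0, 0, 0, 0, 0]
  ]
}}

```text
time_s: 4.35
eef_pos: [459.8, 135.9, 161.2]
ee_rot: [0.294, -0.144, 0.944, 0.048]
force: [-0.2, -0.3, 2.1]
grip_width: 1.0
grip_force: 0.0
```

Run:
```python
from plan import *
print((cen+90*up).round(1),(RG.T@cur()[0][:3,:3]).round(3).tolist())
go((T(RG,cen-10*up),9),(T(RG,cen-24*up),3))
```

```text
[463.6 132.8 162.1] [[1.0, -0.007, 0.006], [0.007, 1.0, 0.002], [-0.006, -0.002, 1.0]]
t 4.35 [459.8 135.9 161.2] F [-0.2 -0.3  2.1] w 1.0 gf 0.0 q [-0.08  0.04  2.17  0.56  0.42 -2.41]
9 [-0.0003, -0.0005, 0.0112, 0.0002, -0.0006, -0.0008]
3 [-0.0, 0.0, 0.0047, -0.0, -0.0, 0.0]
```

Emit:
{"op": "send_rows", "data": {
  "targets": [
    [-1, -0.0006, -0.001, 0.011, 0.0004, -0.001, -0.002],
    [-1, -0.0006, -0.001, 0.011, 0.0004, -0.001, -0.002],
    [-1, -0.0006, -0.001, 0.011, 0.0004, -0.001, -0.002],
    [-1, -0.0006, -0.001, 0.011, 0.0004, -0.001, -0.001],
    [-1, -0.0006, -0.001, 0.011, 0.0002, -0.001, 0],
    [-1, 0, 0, 0.011, 0, 0, 0],
    [-1, 0, 0, 0.011, 0, 0, 0],
    [-1, 0, 0, 0.011, 0, 0, 0],
    [-1, 0, 0, 0.007, 0, 0, 0],
    [-1, 0, 0, 0, 0, 0, 0]
  ]
}}

```text
time_s: 5.6
eef_pos: [515.4, 148.3, 83.8]
ee_rot: [0.296, -0.147, 0.943, 0.046]
force: [0.3, -0.0, 0.8]
grip_width: 1.0
grip_force: 0.0
```

Run:
```python
from plan import *
print((cen-24*up).round(1),(RG.T@cur()[0][:3,:3]).round(3).tolist())
go((T(RG,cen-24*up),3))
```

```text
[525.9 152.7  68.7] [[1.0, -0.0, 0.002], [0.0, 1.0, -0.0], [-0.002, 0.0, 1.0]]
t 5.6 [515.4 148.3  83.8] F [ 0.3 -0.   0.8] w 1.0 gf 0.0 q [-0.03  0.32  2.1   0.95  0.24 -2.79]
3 [-0.0002, 0.0003, 0.0063, -0.0, -0.0008, -0.0001]
```

q6 is close to its limit because the wrist is near singular with the tool square to the sleeve. I will pitch the tool 0.25 rad toward vertical about the sleeve; the fingers still close across its diameter. Then I finish the descent.

```bash
cat >> plan.py <<'E'
B=.25
e=a-B; d2=rz(Q[2])@[np.cos(e),0,np.sin(e)]; u2=rz(Q[2])@[-np.sin(e),0,np.cos(e)]
RG2=frame(-d2,-u2)
E
python3 - <<'E'
from plan import *
go((T(RG2,cen-2*u2),5),(T(RG2,cen-23*u2),4))
E
```

```text
t 5.6 [515.4 148.3  83.8] F [ 0.3 -0.   0.8] w 1.0 gf 0.0 q [-0.03  0.32  2.1   0.95  0.24 -2.79]
5 [0.0, 0.0002, -0.0006, 0.0, 0.0495, -0.0]
4 [0.0, -0.0, 0.0052, 0.0, -0.0, 0.0]
```

Emit:
{"op": "send_rows", "data": {
  "targets": [
    [-1, 0, 0.0002, -0.0006, 0, 0.05, 0],
    [-1, 0, 0.0002, -0.0006, 0, 0.05, 0],
    [-1, 0, 0.0002, -0.0006, 0, 0.05, 0],
    [-1, 0, 0.0002, -0.0006, 0, 0.05, 0],
    [-1, 0, 0.0002, -0.0006, 0, 0.05, 0],
    [-1, 0, 0, 0, 0, 0, 0],
    [-1, 0, 0, 0.005, 0, 0, 0],
    [-1, 0, 0, 0.005, 0, 0, 0],
    [-1, 0, 0, 0.005, 0, 0, 0],
    [-1, 0, 0, 0.003, 0, 0, 0]
  ]
}}

```text
time_s: 6.85
eef_pos: [519.7, 150.7, 70.2]
ee_rot: [0.177, -0.151, 0.972, 0.028]
force: [-0.8, 0.6, -0.2]
grip_width: 1.0
grip_force: 0.0
```

Run:
```python
from plan import *
A,_=cur()
print((cen-23*u2).round(1),(RG2.T@(A[:3,3]-(cen-23*u2))).round(1),(RG2.T@A[:3,:3]).round(3).tolist())
go((T(RG2,cen-23*u2),3))
```

```text
[520.5 151.   66.8] [-0.4 -0.  -3.4] [[1.0, -0.0, 0.001], [0.0, 1.0, -0.0], [-0.001, 0.0, 1.0]]
t 6.85 [519.7 150.7  70.2] F [-0.8  0.6 -0.2] w 1.0 gf 0.0 q [ 0.02  0.4   1.92  0.22  0.49 -2.04]
3 [0.0001, 0.0, 0.0011, -0.0, -0.0003, -0.0]
```

Emit:
{"op": "send_rows", "data": {
  "targets": [
    [-1, 0, 0, 0.003, 0, 0, 0],
    [0, 0, 0, 0, 0, 0, 0],
    [1, 0, 0, 0, 0, 0, 0],
    [1, 0, 0, 0, 0, 0, 0],
    [1, 0, 0, 0, 0, 0, 0],
    [1, 0, 0, 0, 0, 0, 0],
    [1, 0, 0, 0, 0, 0, 0],
    [1, 0, 0, 0, 0, 0, 0],
    [1, 0, 0, 0, 0, 0, 0],
    [1, 0, 0, 0, 0, 0, 0]
  ],
  "squeeze": 45
}}

```text
time_s: 8.1
eef_pos: [520.8, 151.1, 68.2]
ee_rot: [0.177, -0.151, 0.972, 0.027]
force: [-3.8, -0.8, 4.9]
grip_width: 0.541
grip_force: 45.8
```

Run:
```python
from plan import *
cap('side','side2.png')
go((T(RG2,cur()[0][:3,3]+6*up),3),(T(RG2,cur()[0][:3,3]+6*up+130*d),10))
```

```text
t 8.15 [520.8 151.   68.1] F [-3.6 -2.1  5.3] w 0.54 gf 45.79755734768696 q [ 0.02  0.4   1.92  0.22  0.49 -2.04]
3 [0.0005, -0.0, -0.0019, -0.0001, -0.0001, 0.0]
10 [-0.0126, -0.0, -0.0032, 0.0, -0.0, 0.0]
```

View pics/side2.png

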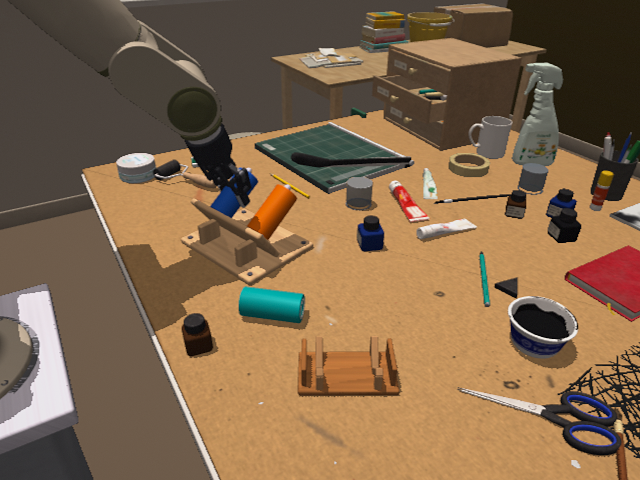

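The gripper at (235,190) has the blue sleeve by its middle, with an opening of about 46 mm. I lift 5 mm off the peg's top line, then slide.

Emit:
{"op": "send_rows", "data": {
  "targets": [
    [1, 0.0005, 0, -0.002, 0, 0, 0],
    [1, 0.0005, 0, -0.002, 0, 0, 0],
    [1, 0.0005, 0, -0.002, 0, 0, 0],
    [1, -0.006, 0, -0.0015, 0, 0, 0],
    [1, -0.008, 0, -0.002, 0, 0, 0],
    [1, -0.008, 0, -0.002, 0, 0, 0],
    [1, -0.008, 0, -0.002, 0, 0, 0],
    [1, -0.008, 0, -0.002, 0, 0, 0],
    [1, -0.008, 0, -0.002, 0, 0, 0],
    [1, -0.004, 0, -0.001, 0, 0, 0]
  ]
}}

```text
time_s: 9.4
eef_pos: [558.2, 163.0, 102.6]
ee_rot: [0.177, -0.151, 0.972, 0.027]
force: [-0.2, -0.2, -1.7]
grip_width: 0.537
grip_force: 46.2
```

Run:
```python
from plan import *
G=np.array([520.8,151,68.1]); A,_=cur(); D=A[:3,3]-G
print('along',D@d,'up',D@up,'lat',D@RG2[:,1],(RG2.T@A[:3,:3]).round(3).tolist())
go((T(RG2,G+6*up+130*d),9))
```

```text
along 52.004200254502074 up 5.706237076183431 lat 0.049651998223126895 [[1.0, 0.0, 0.0], [-0.0, 1.0, -0.0], [-0.0, 0.0, 1.0]]
t 9.4 [558.2 163.  102.6] F [-0.2 -0.2 -1.7] w 0.537 gf 46.19592031929642 q [ 0.04  0.41  1.78  0.16  0.61 -1.96]
9 [-0.0084, -0.0, -0.0022, -0.0, -0.0, 0.0]
```

Force is near zero, so the bore is floating free of the peg. Continuing up.

Emit:
{"op": "send_rows", "data": {
  "targets": [
    [1, -0.009, 0, -0.0023, 0, 0, 0],
    [1, -0.009, 0, -0.0023, 0, 0, 0],
    [1, -0.009, 0, -0.0023, 0, 0, 0],
    [1, -0.009, 0, -0.0023, 0, 0, 0],
    [1, -0.009, 0, -0.0023, 0, 0, 0],
    [1, -0.009, 0, -0.0023, 0, 0, 0],
    [1, -0.009, 0, -0.0023, 0, 0, 0],
    [1, -0.009, 0, -0.0023, 0, 0, 0],
    [1, -0.009, 0, -0.0023, 0, 0, 0],
    [1, 0, 0, 0, 0, 0, 0]
  ]
}}

```text
time_s: 10.65
eef_pos: [623.6, 183.9, 150.6]
ee_rot: [0.177, -0.151, 0.972, 0.027]
force: [-0.5, -1.2, -0.3]
grip_width: 0.539
grip_force: 46.2
```

```bash
cat >> plan.py <<'E'
G=np.array([520.8,151,68.1])
# sleeve axis pitch stays B above tool -x: level sleeve -> tool pitched by -B
dc=rz(C[2])@[np.cos(B),0,-np.sin(B)]; uc=rz(C[2])@[np.sin(B),0,np.cos(B)]
RL=frame(-dc,-uc)
E
python3 - <<'E'
from plan import *
A,_=cur(); D=A[:3,3]-G
print('along',54.5+D@d,'up',D@up,'lat',D@RG2[:,1])
p=cap('side','side3.png');p2=cap('top')
c=np.hstack([cv2.resize(p['img'][100:300,150:400,::-1],None,fx=1.6,fy=1.6),cv2.resize(p2['img'][150:350,180:430,::-1],None,fx=1.6,fy=1.6)]);cv2.imwrite('pics/m3.png',c)
go((T(RG2,A[:3,3]+[0,0,90]),4),(T(RL,[600,-20,260]),10),(T(RL,[496.8,-292.9,160]),10))
E
```

```text
along 190.2375379911638 up 5.714027617367169 lat 0.0376310210267291
t 10.75 [622.8 183.7 149.9] F [-0.9 -0.1 -1.3] w 0.534 gf 46.195781647693366 q [ 0.07  0.48  1.52  0.12  0.79 -1.87]
4 [-0.0082, -0.0, -0.0212, -0.0, -0.0003, 0.0]
10 [0.0007, -0.0209, -0.003, 0.0047, 0.0574, 0.085]
10 [-0.0072, -0.0288, 0.0085, 0.0, -0.0, 0.0]
```

View pics/m3.png

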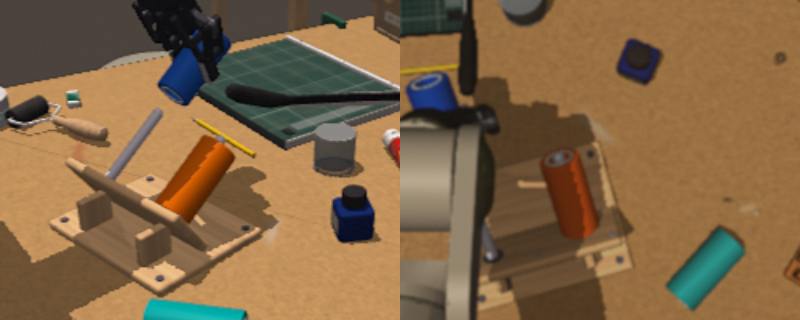

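The sleeve is off: the bare peg shows at (135,145) in the left crop, and orange is still in place. Next I lift and begin the transfer.

Emit:
{"op": "send_rows", "data": {
  "targets": [
    [1, -0.008, 0, -0.021, 0, 0, 0],
    [1, -0.008, 0, -0.021, 0, 0, 0],
    [1, -0.008, 0, -0.021, 0, 0, 0],
    [1, -0.008, 0, -0.021, 0, 0, 0],
    [1, 0.0007, -0.021, -0.003, 0.0047, 0.0574, 0.085],
    [1, 0.0007, -0.021, -0.003, 0.0047, 0.0574, 0.085],
    [1, 0.0007, -0.021, -0.003, 0.0047, 0.0574, 0.085],
    [1, 0.0007, -0.021, -0.003, 0.0047, 0.0574, 0.085],
    [1, 0.0007, -0.021, -0.003, 0.0047, 0.0574, 0.085],
    [1, 0.0007, -0.021, -0.003, 0.0047, 0.0574, 0.085]
  ]
}}

```text
time_s: 12.0
eef_pos: [628.0, 57.6, 251.4]
ee_rot: [-0.002, 0.099, 0.995, 0.031]
force: [-0.3, 0.7, -1.1]
grip_width: 0.538
grip_force: 46.4
```

Run:
```python
from plan import *
go((T(RL,[590,-60,255]),7),(T(RL,[496.8,-292.9,170]),10))
```

```text
t 12.0 [628.   57.6 251.4] F [-0.3  0.7 -1.1] w 0.538 gf 46.38951542903669 q [-0.12  0.54  1.12  0.06  1.49 -1.5 ]
7 [-0.0004, -0.0177, -0.0013, 0.0026, 0.0324, 0.0482]
10 [-0.0057, -0.0248, 0.0073, 0.0, -0.0, 0.0]
```

Emit:
{"op": "send_rows", "data": {
  "targets": [
    [1, -0.0004, -0.0177, -0.0013, 0.0026, 0.0324, 0.0482],
    [1, -0.0004, -0.0177, -0.0013, 0.0026, 0.0324, 0.0482],
    [1, -0.0004, -0.0177, -0.0013, 0.0026, 0.0324, 0.0482],
    [1, -0.0004, -0.0177, -0.0013, 0.0026, 0.0324, 0.0482],
    [1, -0.0004, -0.0177, -0.0013, 0.0026, 0.0324, 0.0482],
    [1, -0.0004, -0.0177, -0.0013, 0.0026, 0.0324, 0.0482],
    [1, -0.0004, -0.0177, -0.0013, 0.0026, 0.0324, 0.0482],
    [1, -0.0057, -0.0248, 0.0073, 0, 0, 0],
    [1, -0.0057, -0.0248, 0.0073, 0, 0, 0],
    [1, -0.0057, -0.0248, 0.0073, 0, 0, 0]
  ]
}}

```text
time_s: 13.25
eef_pos: [562.3, -130.8, 229.3]
ee_rot: [-0.119, 0.259, 0.958, 0.033]
force: [0.1, -0.3, -2.2]
grip_width: 0.54
grip_force: 46.4
```

Run:
```python
from plan import *
go((T(RL,[496.8,-292.9,160]+23*(rz(C[2])@[-np.sin(B),0,0])),8))
```

```text
t 13.25 [ 562.3 -130.8  229.3] F [ 0.1 -0.3 -2.2] w 0.54 gf 46.42150487517938 q [-0.44  0.57  1.13  0.02  1.68 -1.48]
8 [-0.0045, -0.0216, 0.0078, 0.0001, 0.0002, 0.0002]
```

Emit:
{"op": "send_rows", "data": {
  "targets": [
    [1, -0.0045, -0.0216, 0.0078, 0, 0, 0],
    [1, -0.0045, -0.0216, 0.0078, 0, 0, 0],
    [1, -0.0045, -0.0216, 0.0078, 0, 0, 0],
    [1, -0.0045, -0.0216, 0.0078, 0, 0, 0],
    [1, -0.0045, -0.0216, 0.0078, 0, 0, 0],
    [1, -0.0045, -0.0216, 0.0078, 0, 0, 0],
    [1, -0.0045, -0.0216, 0.0078, 0, 0, 0],
    [1, -0.0045, -0.0216, 0.0078, 0, 0, 0],
    [1, 0, 0, 0, 0, 0, 0],
    [1, 0, 0, 0, 0, 0, 0]
  ]
}}

```text
time_s: 14.5
eef_pos: [493.2, -288.6, 160.1]
ee_rot: [-0.119, 0.258, 0.958, 0.033]
force: [-0.0, 1.0, -1.0]
grip_width: 0.542
grip_force: 46.4
```

Run:
```python
from plan import *
p=cap('side'); p2=cap('top')
A,_=cur(); print((RL.T@A[:3,:3]).round(3).tolist())
# sleeve predicted pose relative to tool, fixed since grasp: centre = TCP+23 back(u), axis level
from fit import hullmask,mask,W,th
from scipy.optimize import minimize
import pickle; pickle.dump((p,p2),open('pp.pkl','wb'))
Rt=A[:3,:3]; Rg=RG2; ax=Rt@(Rg.T@d); c0=A[:3,3]+Rt@(Rg.T@(cen-G)); print('pred centre',c0.round(1),'axis yaw',np.arctan2(ax[1],ax[0]).round(3),'pitch',np.arcsin(ax[2]).round(3))
def cyl(c,yaw,pit):
    x=np.array([np.cos(yaw)*np.cos(pit),np.sin(yaw)*np.cos(pit),np.sin(pit)]); y=np.array([-np.sin(yaw),np.cos(yaw),0]); z=np.cross(x,y)
    return np.vstack([c+e*x+24*(np.cos(t)*y+np.sin(t)*z) for e in(-50,50) for t in th])
out=[]
for q,lab in((p,'s'),(p2,'t')):
    X=cyl(c0,np.arctan2(ax[1],ax[0]),np.arcsin(ax[2])); h=cv2.convexHull((proj(q,X)*4).astype(np.int32))
    b=cv2.resize(q['img'][:,:,::-1],None,fx=4,fy=4,interpolation=cv2.INTER_CUBIC); cv2.polylines(b,[h],True,(0,255,255),1)
    m=h[:,0].mean(0).astype(int); out.append(b[max(m[1]-200,0):m[1]+320,m[0]-200:m[0]+200][:520])
H=min(o.shape[0] for o in out); cv2.imwrite('pics/m4.png',np.hstack([o[:H] for o in out]))
```

```text
[[1.0, 0.004, -0.003], [-0.004, 1.0, 0.0], [0.003, -0.0, 1.0]]
pred centre [ 497.4 -290.5  181.7] axis yaw -0.526 pitch 0.003
```

View pics/m4.png

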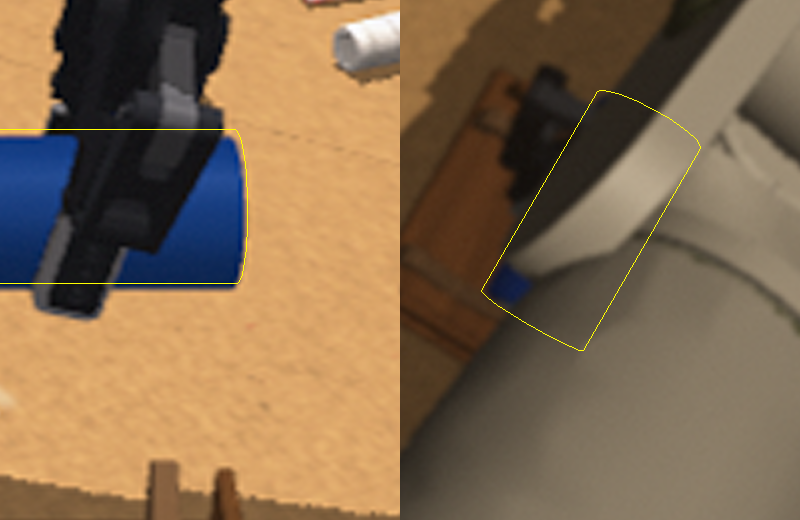

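The left crop (side view) shows the blue sleeve level, within about 1 px of the predicted outline. In the top view the arm hides it. I lower it toward the saddles in two steps.

```bash
cat >> plan.py <<'E'
def sleeve_now(A): 
    R=A[:3,:3]; return A[:3,3]+R@(RG2.T@(cen-G)), R@(RG2.T@d)
tgt=np.array([C[0],C[1]+.3,0])+1.3*rz(C[2])[:,0]
def lower(z,n):
    A,_=cur(); c,ax=sleeve_now(A); R=RL; p=tgt+[0,0,z]-R@(RG2.T@(cen-G)); print('sleeve',(rz(C[2]).T@(c-tgt)).round(1),'pitch',round(ax[2],4)); go((T(R,p),n))
E
python3 - <<'E'
from plan import *
lower(66,9)
E
```

```text
sleeve [ -1.8   2.1 181.7] pitch 0.003
t 14.7 [ 493.3 -288.3  160.3] F [ 0.1 -0.1 -0.8] w 0.543 gf 46.373335069511086 q [-0.71  0.62  1.25 -0.04  1.52 -1.75]
9 [-0.0033, -0.0002, 0.0124, 0.0, 0.0003, 0.0004]
```

Emit:
{"op": "send_rows", "data": {
  "targets": [
    [1, -0.0033, -0.0002, 0.0124, 0, 0.0003, 0.0004],
    [1, -0.0033, -0.0002, 0.0124, 0, 0.0003, 0.0004],
    [1, -0.0033, -0.0002, 0.0124, 0, 0.0003, 0.0004],
    [1, -0.0033, -0.0002, 0.0124, 0, 0.0003, 0.0004],
    [1, -0.0033, -0.0002, 0.0124, 0, 0.0003, 0.0004],
    [1, -0.0033, -0.0002, 0.0124, 0, 0.0003, 0.0004],
    [1, -0.0033, -0.0002, 0.0124, 0, 0.0003, 0.0004],
    [1, -0.0033, -0.0002, 0.0124, 0, 0.0003, 0.0004],
    [1, -0.0033, -0.0002, 0.0124, 0, 0.0003, 0.0004],
    [1, 0, 0, 0, 0, 0, 0]
  ]
}}

```text
time_s: 15.95
eef_pos: [492.9, -290.6, 43.4]
ee_rot: [-0.121, 0.26, 0.957, 0.033]
force: [0.8, 0.0, -1.3]
grip_width: 0.542
grip_force: 46.4
```

Run:
```python
from plan import *
lower(54,8)
p=cap('side'); cv2.imwrite('pics/m5.png',cv2.resize(p['img'][290:410,270:420,::-1],None,fx=5,fy=5,interpolation=cv2.INTER_CUBIC)[:600])
```

```text
sleeve [-1.  -0.1 64.8] pitch -0.002
t 15.95 [ 492.9 -290.6   43.4] F [ 0.8  0.  -1.3] w 0.542 gf 46.40320214442909 q [-0.72  0.75  1.34 -0.05  1.3  -1.74]
8 [-0.0005, 0.0, 0.0013, 0.0001, -0.0003, -0.0001]
```

View pics/m5.png

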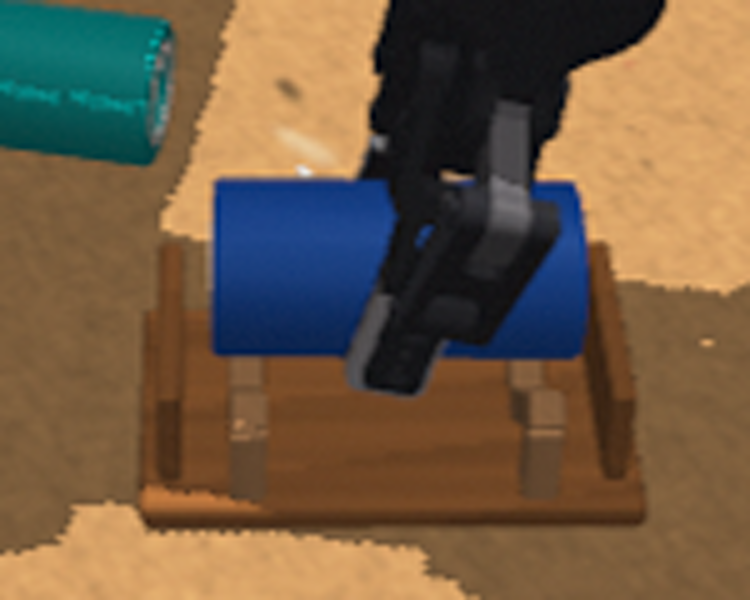

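The sleeve hangs level just above the saddles. Its ends (213 and 585 px in the crop) lie between the cheeks at about 182 and 608, so it is centred. I go straight down now.

Emit:
{"op": "send_rows", "data": {
  "targets": [
    [1, -0.0003, 0, 0.0013, 0, 0, 0],
    [1, -0.0003, 0, 0.0013, 0, 0, 0],
    [1, -0.0003, 0, 0.0013, 0, 0, 0],
    [1, -0.0003, 0, 0.0013, 0, 0, 0],
    [1, -0.0003, 0, 0.0013, 0, 0, 0],
    [1, -0.0003, 0, 0.0013, 0, 0, 0],
    [1, -0.0003, 0, 0.0013, 0, 0, 0],
    [1, -0.0003, 0, 0.0013, 0, 0, 0],
    [1, 0, 0, 0, 0, 0, 0],
    [1, 0, 0, 0, 0, 0, 0]
  ]
}}

```text
time_s: 17.25
eef_pos: [493.1, -290.8, 33.9]
ee_rot: [-0.12, 0.26, 0.957, 0.033]
force: [-0.1, 0.3, -0.8]
grip_width: 0.541
grip_force: 46.4
```

Run:
```python
from plan import *
lower(50,4)
```

```text
sleeve [-0.7 -0.2 55.3] pitch -0.0001
t 17.25 [ 493.1 -290.8   33.9] F [-0.1  0.3 -0.8] w 0.541 gf 46.40296698664315 q [-0.72  0.76  1.35 -0.05  1.28 -1.74]
4 [-0.0005, 0.0001, 0.0012, 0.0001, -0.0, -0.0002]
```

Emit:
{"op": "send_rows", "data": {
  "targets": [
    [1, -0.0002, 0, 0.0008, 0, 0, 0],
    [1, -0.0002, 0, 0.0008, 0, 0, 0],
    [1, -0.0002, 0, 0.0007, 0, 0, 0],
    [1, -0.0002, 0, 0.0007, 0, 0, 0],
    [1, 0, 0, 0, 0, 0, 0],
    [1, 0, 0, 0, 0, 0, 0],
    [1, 0, 0, 0, 0, 0, 0],
    [1, 0, 0, 0, 0, 0, 0],
    [1, 0, 0, 0, 0, 0, 0],
    [1, 0, 0, 0, 0, 0, 0]
  ]
}}

```text
time_s: 18.5
eef_pos: [493.3, -290.6, 31.1]
ee_rot: [-0.12, 0.26, 0.957, 0.033]
force: [0.6, 4.0, 5.6]
grip_width: 0.544
grip_force: 47.1
```

Run:
```python
from plan import *
lower(50,2)
```

```text
sleeve [-0.6  0.  52.5] pitch 0.0003
t 18.5 [ 493.3 -290.6   31.1] F [0.6 4.  5.6] w 0.544 gf 47.12600212020334 q [-0.72  0.77  1.35 -0.05  1.27 -1.74]
2 [-0.0006, -0.0, 0.0012, 0.0003, 0.0002, -0.0003]
```

Contact is beginning (5.6 N up, 4 N toward +y). I press down gently, yielding toward +y.

Emit:
{"op": "send_rows", "data": {
  "targets": [
    [1, -0.0001, 0.0003, 0.0005, 0, 0, 0],
    [1, -0.0001, 0.0003, 0.0005, 0, 0, 0],
    [1, -0.0001, 0.0002, 0.0005, 0, 0, 0],
    [1, 0, 0, 0, 0, 0, 0],
    [1, 0, 0, 0, 0, 0, 0],
    [1, 0, 0, 0, 0, 0, 0],
    [1, 0, 0, 0, 0, 0, 0],
    [1, 0, 0, 0, 0, 0, 0],
    [1, 0, 0, 0, 0, 0, 0],
    [1, 0, 0, 0, 0, 0, 0]
  ]
}}

```text
time_s: 19.75
eef_pos: [493.6, -290.5, 30.7]
ee_rot: [-0.12, 0.26, 0.958, 0.032]
force: [-2.5, 1.9, 13.3]
grip_width: 0.542
grip_force: 48.1
```

Run:
```python
from plan import *
lower(50,2); s=ctrl.sense(); print(s['wrist_torque'])
```

```text
sleeve [-0.4  0.3 52.1] pitch 0.0009
t 19.75 [ 493.6 -290.5   30.7] F [-2.5  1.9 13.3] w 0.542 gf 48.07304386573378 q [-0.72  0.77  1.35 -0.05  1.27 -1.74]
2 [-0.0005, -0.0002, 0.001, -0.0003, 0.0004, -0.0002]
[0.45291026 0.73553082 0.2857165 ]
```

Seated: 13 N up, little lateral force, pitch about 0. I release and retract.

Emit:
{"op": "send_rows", "data": {
  "targets": [
    [0.2, 0, 0, 0, 0, 0, 0],
    [0, 0, 0, 0, 0, 0, 0],
    [-0.2, 0, 0, 0, 0, 0, 0],
    [-0.5, 0, 0, 0, 0, 0, 0],
    [-1, 0, 0, 0, 0, 0, 0],
    [-1, 0, 0, 0, 0, 0, 0],
    [-1, 0, 0, 0, 0, 0, 0],
    [-1, 0, 0, 0, 0, 0, 0],
    [-1, 0, 0, 0, 0, 0, 0],
    [-1, 0, 0, 0, 0, 0, 0]
  ]
}}

```text
time_s: 21.0
eef_pos: [493.4, -290.0, 29.2]
ee_rot: [-0.12, 0.26, 0.957, 0.033]
force: [0.9, 0.4, 0.1]
grip_width: 1.0
grip_force: 0.0
```

Emit:
{"op": "send_rows", "data": {
  "targets": [
    [-1, 0, 0, -0.006, 0, 0, 0],
    [-1, 0, 0, -0.01, 0, 0, 0],
    [-1, 0, 0, -0.012, 0, 0, 0],
    [-1, 0, 0, -0.015, 0, 0, 0],
    [-1, 0, 0, -0.02, 0, 0, 0],
    [-1, 0, 0, -0.02, 0, 0, 0],
    [-1, 0, 0, -0.02, 0, 0, 0],
    [-1, 0, 0, -0.02, 0, 0, 0],
    [-1, 0, 0, -0.02, 0, 0, 0],
    [-1, 0, 0, 0, 0, 0, 0]
  ]
}}

```text
time_s: 22.25
eef_pos: [524.6, -308.5, 169.5]
ee_rot: [-0.119, 0.26, 0.958, 0.032]
force: [0.0, -0.3, -1.2]
grip_width: 0.997
grip_force: 0.0
```

Run:
```python
from plan import *
go()
p=cap('side','side6.png')
b=cv2.resize(p['img'][150:420,170:450,::-1],None,fx=2.2,fy=2.2,interpolation=cv2.INTER_CUBIC); cv2.imwrite('pics/m6.png',b)
```

```text
t 22.25 [ 524.6 -308.5  169.5] F [ 0.  -0.3 -1.2] w 0.997 gf 0.0 q [-0.71  0.69  1.09 -0.04  1.6  -1.74]
```

View pics/m6.png

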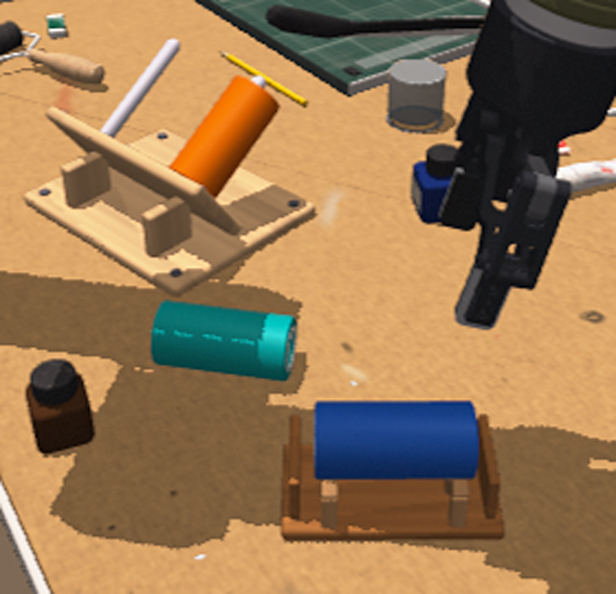

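The blue sleeve (crop 395,440) lies level in both saddles between the cheeks. Orange is still on its peg, the ink bottle is untouched, and the gripper is clear.

```bash
python3 -c "from rig import ctrl; print(ctrl.finish_job())"
```

```text
the job is handed in; nothing more can be done
None
```

The blue sleeve is off its peg and lying level in both cradle saddles between the cheeks. The orange sleeve is still on its peg, the ink bottle was left alone, and I handed the job in at about 22 s; no verdict came back.

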